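# Retire a cracked vase to the seconds crate

## Task

The cracked clay vase lying in the wooden V cradle is a reject: take it out and stand it upright, mouth up, in the free place of the seconds crate, the one with nothing in it but a square stack of cork sheets, whose height differs each time. It is brittle: do not let it drop and do not ram it down, but lower it until you feel it stand on the cork, then let go. Leave the two good vases and the pieces already in the crate where they are.

Things in the scene. Friction and masses are not known exactly. Their poses are not given: they have to be found in the camera images.
- reject_vase: the reject: round terracotta vase, 175 mm long, 0.3 kg. Origin: centre of its foot; x axis runs from foot to mouth. Along x: body 64 mm in diameter from 0 to 95 mm, shoulder tapering to a neck 30 mm in diameter at 122 to 165 mm, lip 38 mm in diameter at 170 to 175 mm; centre of mass about 65 mm. At the start it lies in the cradle, axis level, 75 mm above the table
- cradle: fixed wooden V cradle, base 100 mm (x) by 110 mm (y), the V's boards 90 mm long in x, up to 68 mm high. Origin: centre of its underside. The vase lies along the cradle's x axis, foot at x = -55 mm, so that shoulder and neck overhang the cradle's +x end (neck at x = 67 to 110 mm)
- crate: fixed open plywood crate, 213 by 213 mm, 75 mm high, outer walls, floor and the crossed dividers 6 mm thick: 2 by 2 places, each about 97 mm square inside, centres at x, y = plus or minus 50 mm. Origin: centre of its underside
- packing: stack of cork sheets, 86 mm square, in the middle of the free place. Origin: centre of its underside, on the crate floor, 6 mm above the table; z up, x and y parallel to the crate's. Its flat top lies anywhere from 10 to 40 mm above this origin, not measured: feel for it (it gives about 1 mm for each 1.5 N). The crate's rim is 69 mm above this origin
- mug: terracotta cup without handle in another place of the crate, 72 mm wide, 80 mm high, origin under its centre
- bowl: terracotta bowl in another place of the crate, 82 mm wide, 55 mm high, origin under its centre
- weight: squat terracotta weight with a stub on top, in another place of the crate, 72 mm wide, 70 mm high, origin under its centre
- good_vase_a: good vase of the same shape and size as the reject, standing on the table; origin under its centre, z axis up to the mouth
- good_vase_b: another good vase, the same, standing on the table
There are look-alikes about, which are no part of the job. What is shaped like the mug but purple is not meant.

How it is judged:
By the outcome, as a careful person would: the job done as asked, in the order asked, and still so for the second after the job is handed in, with the robot touching nothing.
It also fails if it takes over 51 s, if anything falls off the work surface, if the arm or the gripper's body presses on something with over 40 N, if the wrist force passes 120 N, or if a joint passes its speed limit or range.

## Robot

A 6-joint arm with a two-finger parallel gripper is mounted at the origin on the work surface. World frame = base frame: x ahead of the robot, y to its left, z up, the work surface at z = 0. Lengths are in mm, angles in rad, forces in N, time in s.
With the tool pointing down it reaches from about 350 to 775 mm from the base axis. Payload 7.3 kg.
Tool frame: the origin (TCP) lies midway between the tips of the shut fingers; the grasp point (between the pads) lies 19 mm behind it; z points along the fingers, y is the line along which they close (so a half turn about z gives the same grasp; the last joint's range is limited). The gripper opens to 92 mm and grips with 3 to 60 N. Pads are 19 mm wide; open, the fingers measure 130 mm over their backs; the gripper's body (75 mm by 190 mm) begins 47 mm behind the grasp point.
Start: joints at [-1.253, 0.342, 1.524, -0, 1.275, -0.146], TCP at [234.883, -469.548, 226.741] pointing down, gripper open.
Joint ranges: [-2.53, 2.53], [-0.77, 2.02], [0.04, 2.7], [-1, 4.14], [0.28, 2.66], [-3.11, 3.11]. Speed limits (rad/s): [2.57, 2.57, 3.14, 3.14, 3.14, 3.14].

## Interface

Orientations are given as [roll, pitch, yaw] about the fixed x, y, z axes, in that order (R = Rz(yaw) Ry(pitch) Rx(roll)).
In Python, from plant import bot gives the robot as it stands.
- The arm moves only by the tool servo_tool, never from a script. Its argument "deltas" is a list of rows, each a list of 2 entries, a list of its own where there are three numbers: the shift along the tool's x, y, z in m, then the turn, a rotation vector about the tool's x, y, z in degrees. A call has 1 to 20 rows; each row shifts and turns the commanded pose from where the row before left it, along the tool's axes as they then stand; what a row does not reach is not made up. A row lasts 1/8 s, in which the tool goes at most 62.5 mm and 10.7 degrees, less where a joint would pass 70% of its speed; a pose out of reach is approached as far as the arm can. A call with a gripper value outside its range is refused whole. "fingers" is the opening, from 0 (shut) to 1 (fully open), set as the call begins (left out, the last holds). The fingers move at their own pace and stop on an object; the grip force is fixed at half the most. Time passes only in rows, so rows that do not move let the fingers close. It gives the time, the measured TCP pose, the force, the opening and the grip force at its end, in the units of the state.
- bot.get_obs(): the state, without advancing time (a new reading comes with each control period).
- bot.capture(name): name is "scene" or "top" or "wrist"; returns the picture (480x640x3 uint8, red, green, blue); there is no depth.
- bot.camera_model(name): a dict with "mtx" (3x3 intrinsics, pixels), "xyz" and "rotation" of the camera in the world. Camera axes: x right, y down, z forward; pixel columns grow to the right and rows downward; lengths in mm; the calibration is good to about 2 mm. A picture is of the moment at which its call begins: read the wrist's pose just before it. camera_model takes no time and is no camera call; for the wrist camera it gives the pose at the moment of the call.
- bot.close_job(): hands the job in; it is judged then, once.
The state is a dict: "time": time; "joint_positions": joint angles; "dq": joint speeds; "tau": joint torques, N m; "tool_pos": TCP position; "tcp_rot": TCP orientation; "contact_force": force on the tool from outside, world axes, zero at the start; "moment": the same for the moment, N m; "grip_width": finger opening in mm; "finger_force": force on a finger pad.
Only numpy, scipy, OpenCV 4.12 (cv2) and the standard library are available. Lean on these libraries where they do the work, as an engineer would, in place of code of your own. Each camera call takes 0.05 s, during which the arm holds its last target. There are 200 camera calls.

## Working session

There is one attempt and no reset: what is moved stays moved. The work goes in short steps, Python scripts to look and compute and a tool call to move; the robot and the scene stay as the last step left them, time stands still between calls to the robot, and variables do not carry over. Pictures are saved under pics/ and viewed, at most 10 in all, crops included, and the job is handed in when it is done.

Besides the shell and the picture viewer there is one more tool, called after "Call:" as name(argument=value, ...), one argument or row to a line, values as JSON. servo_tool: Moves the arm, as the interface text tells. Its arguments: {"type":"object","properties":{"deltas":{"type":"array"},"fingers":{"type":"number"}},"required":["deltas"]}

```bash
mkdir -p pics; python3 - <<'E'
from plant import bot
import cv2,json,numpy as np
for n in("scene","top"):
    im=bot.capture(n); cv2.imwrite(f"pics/{n}0.png",im[:,:,::-1]); m=bot.camera_model(n); print(n,{k:np.round(v,4).tolist() for k,v in m.items()})
print(bot.get_obs())
E
```

```text
scene {'mtx': [[555.5447, 0.0, 328.2268], [0.0, 555.5447, 236.6777], [0.0, 0.0, 1.0]], 'xyz': [1143.2204, -32.7683, 906.9603], 'rotation': [-2.5818, 0.0052, 1.5902]}
top {'mtx': [[611.7077, 0.0, 316.8517], [0.0, 611.7077, 234.0688], [0.0, 0.0, 1.0]], 'xyz': [493.0289, -15.5387, 1468.6927], 'rotation': [-3.031, -0.0051, -1.5799]}
{'time': 0.1, 'joint_positions': array([-1.25302020e+00,  3.42623978e-01,  1.52492369e+00, -5.48540068e-06,
        1.27541505e+00, -1.45996979e-01]), 'dq': array([ 0.00080921, -0.00115139, -0.00261748,  0.00172741, -0.00060052,
        0.00051206]), 'tau': array([ 1.83265423e-03, -4.32003772e+01, -2.44693905e+01,  7.19611114e-02,
        5.26055612e-02, -3.62208482e-05]), 'tool_pos': array([ 234.7491718 , -469.18006683,  226.12878729]), 'tcp_rot': array([-3.14023640e+00, -1.94126055e-04,  4.63774575e-01]), 'contact_force': array([-0.02955259, -0.25714529, -0.03968723]), 'moment': array([-0.01229725, -0.010437  , -0.00055376]), 'finger_force': 0.0, 'grip_width': 92.00338435258001}
```

View pics/scene0.png

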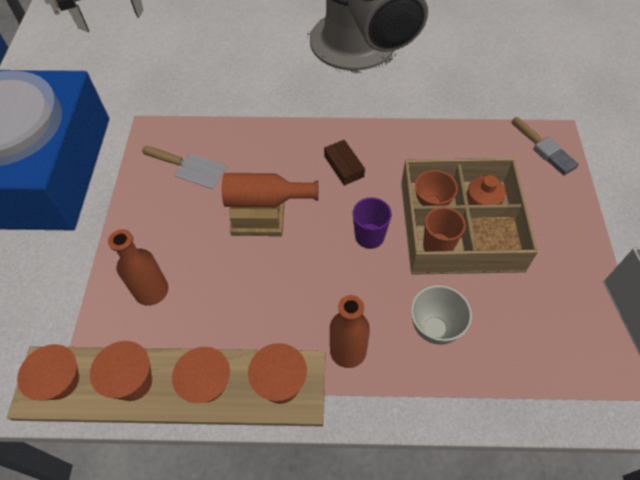

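View pics/top0.png

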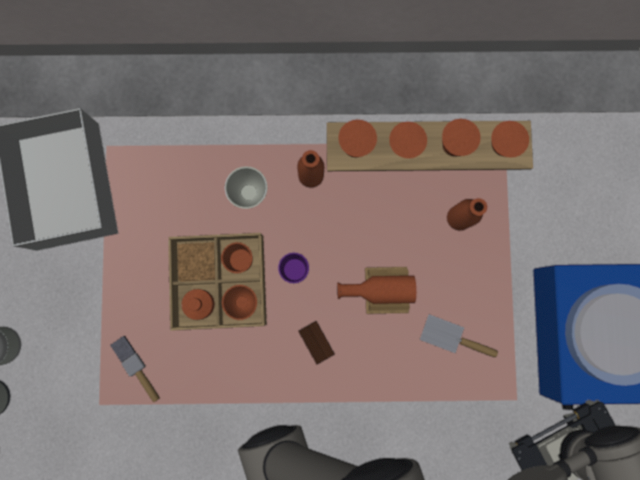

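The scene view shows the reject lying with its mouth towards +y: foot at about (225,190), lip at (318,189). The crate is at (467,215), with cork in its lower right place. In the top view the reject spans (338–415,290), the crate centre is at (217,281) and the free cork place is at (195,261).

```bash
cat > h.py <<'E'
import numpy as np,cv2
from scipy.spatial.transform import Rotation as Rt
from plant import bot
class Cam:
    def __init__(s,n):
        m=bot.camera_model(n); s.K=np.array(m["mtx"]); s.c=np.array(m["xyz"]); s.R=Rt.from_euler("xyz",m["rotation"]).as_matrix()
    def ray(s,p):
        d=s.R@np.linalg.inv(s.K)@np.array([p[0],p[1],1.]); return d/np.linalg.norm(d)
    def at(s,p,z):
        d=s.ray(p); return s.c+d*(z-s.c[2])/d[2]
    def px(s,P):
        q=s.K@s.R.T@(np.asarray(P,float)-s.c); return q[:2]/q[2]
def tri(c1,p1,c2,p2):
    A=np.zeros((3,3));b=np.zeros(3)
    for c,p in((c1,p1),(c2,p2)):
        d=c.ray(p);M=np.eye(3)-np.outer(d,d);A+=M;b+=M@c.c
    return np.linalg.solve(A,b)
def terra(im):
    h=cv2.cvtColor(im,cv2.COLOR_RGB2HSV)
    return cv2.inRange(h,(0,150,60),(14,255,255))|cv2.inRange(h,(175,150,60),(180,255,255))
def comp(m,p):
    n,l,st,ce=cv2.connectedComponentsWithStats(m)
    return (l==l[p[1],p[0]]).astype(np.uint8) if l[p[1],p[0]] else None
E
python3 - <<'E'
from h import *
S,T=Cam("scene"),Cam("top")
ims={n:cv2.imread(f"pics/{n}0.png")[:,:,::-1].copy() for n in("scene","top")}
planes=[]
for n,c,p in(("scene",S,(250,190)),("top",T,(395,290))):
    m=comp(terra(ims[n]),p); xs=np.where(m.any(0))[0]
    ys=np.array([np.mean(np.where(m[:,x])[0]) for x in xs]); w=m[:,xs].sum(0)
    f=np.polyfit(xs[4:-4],ys[4:-4],1); print(n,xs[0],xs[-1],f,w.tolist())
    a,b=[(x,np.polyval(f,x)) for x in(xs[0],xs[-1])]
    nn=np.cross(c.ray(a),c.ray(b)); nn/=np.linalg.norm(nn); planes.append((nn,nn@c.c)); 
    print([c.at(q,75).round(1).tolist() for q in(a,b)])
d=np.cross(planes[0][0],planes[1][0]); d/=np.linalg.norm(d)
for y in(-150,0):
    A=np.array([planes[0][0],planes[1][0],[0,1,0]]);print("axis pt",np.linalg.solve(A,[planes[0][1],planes[1][1],y]))
a=cv2.resize(ims["scene"][150:280,395:540],None,fx=2.7,fy=2.7,interpolation=cv2.INTER_CUBIC)
b=cv2.resize(ims["top"][225:335,160:275],None,fx=3.4,fy=3.4,interpolation=cv2.INTER_CUBIC)
H=max(a.shape[0],b.shape[0]);z=np.zeros((H,a.shape[1]+b.shape[1],3),np.uint8);z[:a.shape[0],:a.shape[1]]=a;z[:b.shape[0],a.shape[1]:]=b
print(z.shape,a.shape);cv2.imwrite("pics/crate.png",z[:,:,::-1])
E
```

```text
scene 222 317 [5.06137792e-03 1.88369280e+02] [3, 21, 29, 32, 32, 32, 32, 32, 32, 32, 32, 32, 32, 32, 33, 32, 32, 32, 32, 33, 32, 31, 32, 32, 31, 32, 32, 33, 32, 32, 33, 33, 32, 33, 33, 33, 32, 33, 32, 32, 32, 32, 33, 32, 33, 32, 33, 32, 33, 33, 33, 33, 33, 32, 31, 29, 29, 26, 25, 24, 23, 22, 20, 19, 18, 16, 15, 15, 15, 14, 14, 14, 14, 14, 14, 14, 14, 14, 13, 13, 13, 13, 13, 13, 13, 13, 13, 13, 13, 13, 13, 14, 14, 16, 17, 11]
[[521.1, -247.8, 75.0], [519.5, -70.2, 75.0]]
top 338 414 [-1.97844355e-02  2.96772281e+02] [2, 13, 11, 11, 11, 11, 11, 11, 11, 10, 11, 10, 11, 11, 10, 11, 11, 11, 11, 10, 10, 10, 10, 11, 12, 14, 14, 16, 18, 19, 20, 22, 24, 24, 25, 26, 26, 26, 26, 26, 26, 26, 26, 27, 26, 26, 26, 26, 27, 25, 26, 26, 27, 26, 26, 26, 26, 26, 26, 27, 27, 27, 27, 26, 26, 27, 26, 26, 26, 26, 25, 25, 25, 25, 25, 25, 21]
[[519.4, -70.9, 75.0], [521.3, -243.6, 75.0]]
axis pt [ 520.28822502 -150.           75.07042727]
axis pt [518.68389421   0.          74.75656416]
(374, 783, 3) (351, 392, 3)
```

View pics/crate.png

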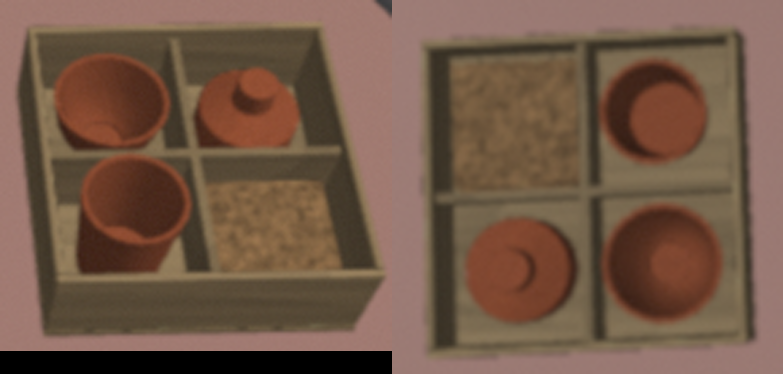

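The crop shows all four crate rim corners in both views and the cork in the lower right place (scene) and upper left place (top). The corners are in scene-crop pixels (28,30), (321,27), (384,274), (40,279) and top-crop pixels (424,42), (740,32), (750,342), (428,350).

```bash
python3 - <<'E'
from h import *
S,T=Cam("scene"),Cam("top")
s=[np.array(p)/2.7+(395,150) for p in((28,30),(321,27),(384,274),(40,279))]
t=[((x-392)/3.4+160,y/3.4+225) for x,y in((750,342),(428,350),(424,42),(740,32))]
P=[]
for a,b in zip(s,t): P.append(tri(S,a,T,b)); print(P[-1].round(1),S.at(a,75).round(1),T.at(b,75).round(1))
Q=np.array([(S.at(a,75)+T.at(b,75))/2 for a,b in zip(s,t)]);c=Q.mean(0)
u=(Q[1]+Q[2]-Q[0]-Q[3])[:2];v=(Q[2]+Q[3]-Q[0]-Q[1])[:2]
print("centre",c,"yaw deg",np.degrees(np.arctan2(-v[1]*0+v[1],v[0])),np.degrees(np.arctan2(-u[0],u[1])),np.linalg.norm(u)/2)
v/=np.linalg.norm(v);u/=np.linalg.norm(u);print("free",c[:2]+50*v+50*u)
d=((459,60),(575,57),(578,187),(455,189));z=np.mean([T.at(((x-392)/3.4+160,y/3.4+225),30) for x,y in d],0);print("cork@30",z)
E
```

```text
[441.2  97.1  67.5] [447.5  98.3  75. ] [441.2  94.1  75. ]
[437.9 308.8  70.7] [441.6 307.7  75. ] [437.9 307.2  75. ]
[643.9 315.9  71. ] [646.5 315.8  75. ] [643.1 313.4  75. ]
[648.7  98.9  66.2] [653.8  94.8  75. ] [648.  100.9  75. ]
centre [544.94842683 204.02275884  75.        ] yaw deg 1.2228827016082868 1.4362455087594617 214.08113084891116
free [593.68380943 255.07413599]
cork@30 [590.98561615 258.94552715  30.        ]
```

Call:
servo_tool(
  deltas=[
    [[0,0,-0.03],[0,0,0]],
    [[0,0,-0.03],[0,0,0]],
    [[0.03,0,0],[0,0,0]],
    [[0.03,0,0],[0,0,0]],
  ],
  fingers=1,
)

```text
time: 0.6
tool_pos: [288.9, -442.4, 286.7]
tcp_rot: [3.142, -0.0, 0.463]
contact_force: [0.2, -0.5, -0.5]
grip_width: 92.0
finger_force: 0.0
```

```bash
python3 -c "
from plant import bot
o=bot.get_obs();print(o['joint_positions'].round(4),o['tool_pos'])"
```

```text
[-1.1374  0.3087  1.4057  0.      1.4272 -0.0294] [ 288.91421545 -442.43396321  286.74061092]
```

Call:
servo_tool(
  deltas=[
    [[0.0375,-0.05,0],[0,0,-9]],
    [[0.046,-0.0421,0],[0,0,-9]],
    [[0.052,-0.034,0],[0,0,-9]],
    [[0.0,0,0],[0,0,-9]],
    [[0.0,0,0],[0,0,-9]],
    [[0.0,0,0],[0,0,-9]],
    [[0.0,0,0],[0,0,-10]],
    [[0,0,0],[0,0,0]],
  ],
)

```text
time: 1.6
tool_pos: [325.7, -259.3, 286.5]
tcp_rot: [-3.141, -0.0, 1.579]
contact_force: [-0.5, 0.0, 0.1]
grip_width: 91.7
finger_force: 0.0
```

Call:
servo_tool(
  deltas=[
    [[0.05,0.05,0],[0,0,0]],
    [[0.05,0.05,0],[0,0,0]],
    [[0.05,0.05,0],[0,0,0]],
    [[0.0,0.04,0],[0,0,0]],
    [[0,0,0],[0,-10,0]],
    [[0,0,0],[0,-5,0]],
    [[0,0,0],[0,0,0]],
  ],
)

```text
time: 2.48
tool_pos: [497.0, -123.7, 286.2]
tcp_rot: [-3.141, 0.261, 1.581]
contact_force: [-0.1, -0.3, -0.0]
grip_width: 91.6
finger_force: 0.0
```

```bash
python3 -c "
from plant import bot
o=bot.get_obs();print(o['joint_positions'].round(4),o['tool_pos'],o['tcp_rot'])"
```

```text
[-0.2377  0.2571  1.5081 -0.2612  1.32   -0.1897] [ 497.00250826 -123.69326572  286.17764928] [-3.1410507   0.2608748   1.58086811]
```

```bash
cat > kin.py <<'E'
import numpy as np
from scipy.optimize import least_squares
from scipy.spatial.transform import Rotation as Rt
D=[([-1.25302020e+00,3.42623978e-01,1.52492369e+00,0,1.27541505,-.145997],[234.75,-469.18,226.13],[-3.1402,-.0002,.46377]),
([-1.1374,.3087,1.4057,0,1.4272,-.0294],[288.914,-442.434,286.74],[3.142,0,.463]),
([-.2377,.2571,1.5081,-.2612,1.32,-.1897],[497.0,-123.69,286.18],[-3.14105,.26087,1.58087])]
def fk(q,p):
    a=Rt.from_euler("z",q[0]);b=a*Rt.from_euler("y",q[1]);c=b*Rt.from_euler("y",q[2]);e=c*Rt.from_euler("ZYZ",q[3:])
    return np.array([0,0,p[0]])+b.apply([0,0,p[1]])+c.apply([0,0,p[2]])+e.apply([0,0,p[3]]),e
E
python3 - <<'E'
from kin import *
for q,t,r in D: print((Rt.from_euler("xyz",r).inv()*fk(q,[0]*4)[1]).as_rotvec().round(3))
f=lambda p:np.concatenate([fk(q,p)[0]-t for q,t,r in D])
s=least_squares(f,[250,340,430,200]);p=s.x;print(p,s.fun.round(1))
lo=np.array([-2.53,-.77,.04,-1,.28,-3.11]);hi=np.array([2.53,2.02,2.7,4.14,2.66,3.11])
q0=np.array(D[2][0])
for al in(0,15):
  for psi in(60,90,120):
    for zc in(20,45,110):
      # tool z: heading psi, al below horizontal; tool x=up-ish
      h=np.radians(psi);a=np.radians(al);z=np.array([np.cos(h)*np.cos(a),np.sin(h)*np.cos(a),-np.sin(a)])
      x=np.array([np.cos(h)*np.sin(a),np.sin(h)*np.sin(a),np.cos(a)]);y=np.cross(z,x)
      R=Rt.from_matrix(np.c_[x,y,z]);G=np.array([593,256,zc+143.]);t=G+19*z
      g=lambda q:np.r_[(fk(q,p)[0]-t)/100,(R.inv()*fk(q,p)[1]).as_rotvec()]
      best=min((least_squares(g,np.clip(i,lo+.01,hi-.01),bounds=(lo,hi)) for i in([.3,.3,1.5,1.5,1.3,0],[.3,.6,1.5,1.5,1.5,1.5],[.3,.6,1.5,1.5,1.5,-1.5])),key=lambda s:s.cost)
      print(al,psi,zc,best.x.round(2),round(best.cost,5))
E
```

```text
[-0.    -0.    -1.571]
[-0.    -0.    -1.571]
[-0.     0.    -1.571]
[ 93.58096096 299.58232121 438.81877326  21.28341234] [-72.2 -25.    0.  -68.3 -34.3   8.2  -4.5  -1.1  -8.2]
0 60 20 [0.41 0.85 1.02 1.95 0.7  1.1 ] 0.0
0 60 45 [0.41 0.82 1.   1.89 0.68 1.16] 0.0
0 60 110 [0.41 0.77 0.93 1.74 0.65 1.36] 0.0
0 90 20 [0.4  0.85 1.02 1.7  1.19 1.25] 0.0
0 90 45 [0.4  0.82 1.   1.68 1.18 1.3 ] 0.0
0 90 110 [0.4  0.77 0.92 1.62 1.17 1.44] 0.0
0 120 20 [0.4  0.86 1.01 1.54 1.69 1.28] 0.0
0 120 45 [0.4  0.83 0.99 1.54 1.69 1.32] 0.0
0 120 110 [0.4  0.78 0.91 1.56 1.69 1.45] 0.0
15 60 20 [0.41 0.85 1.02 1.53 0.62 1.42] 0.0
15 60 45 [0.41 0.82 1.   1.47 0.62 1.5 ] 0.0
15 60 110 [0.41 0.77 0.93 1.3  0.64 1.71] 0.0
15 90 20 [0.4  0.85 1.02 1.42 1.12 1.37] 0.0
15 90 45 [0.4  0.82 1.   1.4  1.12 1.41] 0.0
15 90 110 [0.4  0.77 0.92 1.34 1.15 1.55] 0.0
15 120 20 [0.4  0.85 1.01 1.29 1.61 1.26] 0.0
15 120 45 [0.4  0.83 0.99 1.29 1.62 1.3 ] 0.0
15 120 110 [0.4  0.78 0.91 1.3  1.65 1.42] 0.0
```

```bash
cat >> kin.py <<'E'
def fk(q,p):
    a=Rt.from_euler("z",q[0]);b=a*Rt.from_euler("y",q[1]);c=b*Rt.from_euler("y",q[2]);e=c*Rt.from_euler("ZYZ",[q[3],q[4],q[5]+np.pi/2])
    return np.array([0,0,p[0]])+a.apply([0,p[4],0])+b.apply([0,0,p[1]])+c.apply([0,0,p[2]])+e.apply([0,0,p[3]]),e
f=lambda p:np.concatenate([fk(q,p)[0]-t for q,t,r in D])
p=least_squares(f,[250,340,430,200,76]).x
lo=np.array([-2.53,-.77,.04,-1,.28,-3.11]);hi=np.array([2.53,2.02,2.7,4.14,2.66,3.11])
E
python3 - <<'E'
from kin import *
for q,t,r in D: print((Rt.from_euler("xyz",r).inv()*fk(q,p)[1]).as_rotvec().round(3))
print(p,f(p).round(1))
for al in(0,15):
  for psi in(40,60,90,120):
    for zc in(20,110):
      h=np.radians(psi);a=np.radians(al);z=np.array([np.cos(h)*np.cos(a),np.sin(h)*np.cos(a),-np.sin(a)])
      x=np.array([np.cos(h)*np.sin(a),np.sin(h)*np.sin(a),np.cos(a)]);y=np.cross(z,x)
      R=Rt.from_matrix(np.c_[x,y,z]);G=np.array([593,256,zc+143.]);t=G+19*z
      g=lambda q:np.r_[(fk(q,p)[0]-t)/100,(R.inv()*fk(q,p)[1]).as_rotvec()]
      best=min((least_squares(g,np.clip(i,lo+.01,hi-.01),bounds=(lo,hi)) for i in([.3,.3,1.5,1.5,1.3,0],[.3,.6,1.5,1.5,1.5,1.5],[.3,.6,1.5,1.5,1.5,-1.5])),key=lambda s:s.cost)
      print(al,psi,zc,best.x.round(2),round(best.cost,5))
E
```

```text
[-0. -0. -0.]
[-0.  0.  0.]
[ 0.  0. -0.]
[220.48863052 460.5850444  383.57951283 316.68108378  76.2785385 ] [ 0.5 -2.  -0.7 -1.5  2.9  1.   1.2 -0.  -0.3]
0 40 20 [-0.03  0.79  2.26  2.41  1.5  -1.51] 0.0
0 40 110 [-0.03  0.54  2.27  2.38  1.32 -1.34] 0.0
0 60 20 [-0.18  0.82  2.06  1.91  1.48 -1.32] 0.0
0 60 110 [-0.18  0.62  2.06  1.88  1.42 -1.13] 0.0
0 90 20 [-0.2   0.96  1.59  1.4   1.68 -1.  ] 0.0
0 90 110 [-0.2   0.81  1.6   1.42  1.7  -0.85] 0.0
0 120 20 [-0.11  1.19  1.01  1.16  2.07 -0.74] 0.0
0 120 110 [-0.11  1.07  1.02  1.23  2.11 -0.61] 0.0
15 40 20 [-0.01  0.58  2.25  2.34  1.08 -1.34] 0.0
15 40 110 [-0.01  0.36  2.2   2.21  0.91 -1.1 ] 0.0
15 60 20 [-0.16  0.65  2.05  1.79  1.18 -1.13] 0.0
15 60 110 [-0.16  0.46  2.01  1.7   1.14 -0.89] 0.0
15 90 20 [-0.18  0.83  1.6   1.26  1.49 -0.87] 0.0
15 90 110 [-0.18  0.69  1.57  1.25  1.54 -0.71] 0.0
15 120 20 [-0.09  1.08  1.04  0.99  1.92 -0.74] 0.0
15 120 110 [-0.09  0.97  1.    1.04  2.   -0.6 ] 0.0
```

Call:
servo_tool(
  deltas=[
    [[0.0155,0.023,-0.0042],[0,0,0]],
    [[0.0119,0,0.0444],[0,0,0]],
    [[0.0119,0,0.0444],[0,0,0]],
    [[0.0119,0,0.0444],[0,0,0]],
    [[0.0077,0,0.029],[0,0,0]],
    [[0,0,0],[0,0,0]],
  ],
)

```text
time: 3.22
tool_pos: [518.4, -109.6, 116.9]
tcp_rot: [-3.137, 0.26, 1.578]
contact_force: [-0.2, 0.5, 0.6]
grip_width: 92.0
finger_force: 0.0
```

```bash
python3 - <<'E'
from h import *
o=bot.get_obs();W=Cam("wrist");im=bot.capture("wrist");print(o['tool_pos'],o['tcp_rot'])
for P in((519.8,-102.5,75),(519.4,-70.7,75),(520,-123,75),(521,-245,75)): print(P,W.px(P).round(0))
cv2.imwrite("pics/w1.png",im[:,:,::-1])
E
```

```text
[ 518.39977191 -109.55998969  116.93086386] [-3.13691048  0.25967926  1.57840654]
(519.8, -102.5, 75) [321. 249.]
(519.4, -70.7, 75) [321. 202.]
(520, -123, 75) [321. 275.]
(521, -245, 75) [321. 389.]
```

View pics/w1.png

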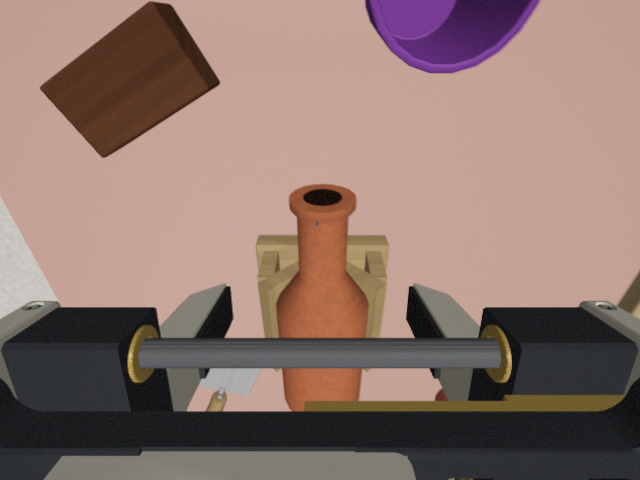

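The wrist view shows the neck centred between the open fingers: lip at (323,200), neck middle at about (322,245), within 2 px of the prediction. I'll go down and close.

Call:
servo_tool(
  deltas=[
    [[0.0077,0.0015,0.025],[0,0,0]],
    [[0.006,0,0.02],[0,0,0]],
    [[0.004,0,0.0127],[0,0,0]],
    [[0,0,0],[0,0,0]],
    [[0,0,0],[0,0,0]],
  ],
)

```text
time: 3.9
tool_pos: [522.2, -107.1, 59.7]
tcp_rot: [3.14, 0.262, 1.58]
contact_force: [0.5, 0.3, 0.3]
grip_width: 91.7
finger_force: 0.0
```

Call:
servo_tool(
  deltas=[
    [[0,0,0],[0,0,0]],
    [[0,0,0],[0,0,0]],
    [[0,0,0],[0,0,0]],
    [[0,0,0],[0,0,0]],
    [[0,0,0],[0,0,0]],
    [[0,0,0],[0,0,0]],
  ],
  fingers=0,
)

```text
time: 4.65
tool_pos: [521.4, -106.8, 58.5]
tcp_rot: [-3.142, 0.262, 1.581]
contact_force: [0.7, -0.1, 0.2]
grip_width: 36.3
finger_force: 0.0
```

Call:
servo_tool(
  deltas=[
    [[0,-0.001,0],[0,0,0]],
    [[0,0,0],[0,0,0]],
    [[0,0,0],[0,0,0]],
    [[0,0,0],[0,0,0]],
  ],
)

```text
time: 5.15
tool_pos: [519.9, -106.7, 58.4]
tcp_rot: [-3.141, 0.262, 1.581]
contact_force: [-2.8, 1.9, 0.5]
grip_width: 29.3
finger_force: 30.0
```

Call:
servo_tool(
  deltas=[
    [[-0.0026,0,-0.0097],[0,0,0]],
    [[-0.0039,0,-0.0145],[0,0,0]],
    [[-0.0052,0,-0.0193],[0,0,0]],
    [[-0.0078,0,-0.029],[0,0,0]],
    [[-0.0078,0,-0.029],[0,0,0]],
    [[-0.0078,0,-0.029],[0,0,0]],
    [[-0.0078,0,-0.029],[0,0,0]],
    [[-0.0078,0,-0.029],[0,0,0]],
    [[-0.0026,0,-0.0097],[0,0,0]],
    [[0,0,0],[0,0,0]],
  ],
)

```text
time: 6.4
tool_pos: [520.4, -106.9, 264.1]
tcp_rot: [3.14, 0.262, 1.581]
contact_force: [-0.4, 0.0, -4.2]
grip_width: 29.4
finger_force: 30.0
```

```bash
python3 - <<'E'
from h import *
o=bot.get_obs();print(o['tool_pos'],o['tcp_rot'],o['contact_force'],o['moment'],o['joint_positions'].round(3),o['time'])
im=bot.capture("scene");b=bot.capture("top")
z=np.hstack([im[60:400,100:500],b[100:440,200:600]]);cv2.imwrite("pics/l1.png",z[:,:,::-1])
E
```

```text
[ 520.39663312 -106.89753334  264.14998802] [3.14043876 0.26179722 1.58051593] [-0.44991477  0.04470633 -4.19341915] [ 0.45647203 -0.12092664  0.00482899] [-0.195  0.313  1.492 -0.267  1.291 -0.137] 6.4
```

View pics/l1.png

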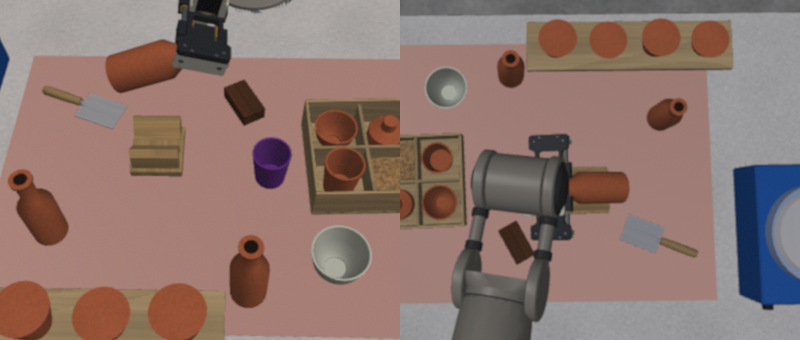

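The view shows the cradle empty and the vase held by the neck, with the body sagging a little towards the foot at scene-crop (110,85). I'll turn it up and measure its tilt after that.

Call:
servo_tool(
  deltas=[
    [[0,0,0],[0,5,0]],
    [[0,0,0],[0,7,0]],
    [[0,0,0],[0,8,0]],
    [[0,0,0],[0,8,0]],
    [[0,0,0],[0,8,0]],
    [[0,0,0],[0,8,0]],
    [[0,0,0],[0,8,0]],
    [[0,0,0],[0,8,0]],
    [[0,0,0],[0,7,0]],
    [[0,0,0],[0,5,0]],
    [[0,0,0],[0,0,0]],
    [[0,0,0],[0,0,0]],
  ],
)

```text
time: 8.0
tool_pos: [520.5, -107.0, 263.4]
tcp_rot: [-3.141, -0.993, 1.58]
contact_force: [0.5, -0.2, -4.0]
grip_width: 29.2
finger_force: 30.0
```

```bash
python3 - <<'E'
from h import *
o=bot.get_obs();print(o['tool_pos'],o['tcp_rot'],o['contact_force'],o['moment'],o['joint_positions'].round(3),o['time'])
im=bot.capture("scene");b=bot.capture("top")
z=np.hstack([im[60:400,100:500],b[100:440,200:600]]);cv2.imwrite("pics/l2.png",z[:,:,::-1])
E
```

```text
[ 520.4511787  -106.99644065  263.35160223] [-3.14071445 -0.9925702   1.58015863] [ 0.51287026 -0.19694707 -4.02392798] [-0.95319192 -0.09382368  0.00970735] [-0.739  0.649  1.317  0.703  1.892 -0.778] 8.0
```

View pics/l2.png

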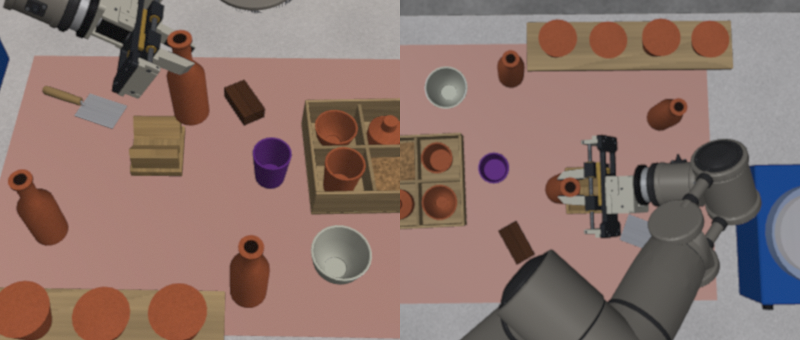

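The vase hangs nearly upright already (lip at scene-crop (180,40), foot at about (190,120)), so it sagged in the grip. I'll measure its tilt from the scene midline.

```bash
cat > tilt.py <<'E'
from h import *
def tilt(im,c,seed,rows,yaw=0):
    m=comp(terra(im),seed); r=[y for y in range(*rows) if m[y].any()]
    w=[m[y].sum() for y in r]; mid=[(np.where(m[y])[0][[0,-1]]).mean() for y in r]
    f=np.polyfit(r,mid,1); a,b=[(np.polyval(f,y),y) for y in(r[0],r[-1])]
    n=np.cross(c.ray(a),c.ray(b)); d=np.cross(n,[np.cos(yaw),np.sin(yaw),0]); d*=np.sign(d[2])
    return w,np.degrees(np.arctan2(d@[-np.sin(yaw),np.cos(yaw),0],d[2])),f
E
python3 - <<'E'
from tilt import *
im=bot.capture("scene");w,t,f=tilt(im,Cam("scene"),(290,150),(85,190));print(w)
for r in((140,175),(145,170),(135,170),(140,168)):
    print(tilt(im,Cam("scene"),(290,150),r)[1:])
E
```

```text
[np.uint64(1), np.uint64(3), np.uint64(6), np.uint64(8), np.uint64(10), np.uint64(11), np.uint64(12), np.uint64(13), np.uint64(15), np.uint64(17), np.uint64(22), np.uint64(28), np.uint64(35), np.uint64(35), np.uint64(37), np.uint64(36), np.uint64(37), np.uint64(36), np.uint64(35), np.uint64(34), np.uint64(36), np.uint64(35), np.uint64(34), np.uint64(35), np.uint64(36), np.uint64(35), np.uint64(35), np.uint64(35), np.uint64(35), np.uint64(35), np.uint64(35), np.uint64(33), np.uint64(35), np.uint64(34), np.uint64(35), np.uint64(34), np.uint64(34), np.uint64(33), np.uint64(33), np.uint64(34), np.uint64(34), np.uint64(34), np.uint64(33), np.uint64(33), np.uint64(34), np.uint64(33), np.uint64(34), np.uint64(34), np.uint64(32), np.uint64(33), np.uint64(32), np.uint64(31), np.uint64(30), np.uint64(30), np.uint64(29), np.uint64(27), np.uint64(25), np.uint64(22), np.uint64(20), np.uint64(16), np.uint64(11)]
(np.float64(-2.177911705396911), array([1.57563025e-01, 2.64376891e+02]))
(np.float64(-2.332627642493974), array([1.61538462e-01, 2.63818462e+02]))
(np.float64(-2.4501143842302913), array([1.64705882e-01, 2.63307563e+02]))
(np.float64(-2.367499550196446), array([1.62561576e-01, 2.63618227e+02]))
```

Call:
servo_tool(
  deltas=[
    [[0,0,0],[0,-2.3,0]],
    [[0.0071,0.0025,0.0101],[0,0,0]],
    [[0.0125,0.0043,0.0177],[0,0,0]],
    [[0.0178,0.0062,0.0253],[0,0,0]],
    [[0.0178,0.0062,0.0253],[0,0,0]],
    [[0.0178,0.0062,0.0253],[0,0,0]],
    [[0.0178,0.0062,0.0253],[0,0,0]],
    [[0.0178,0.0062,0.0253],[0,0,0]],
    [[0.0178,0.0062,0.0253],[0,0,0]],
    [[0.0178,0.0062,0.0253],[0,0,0]],
    [[0.0178,0.0062,0.0253],[0,0,0]],
    [[0.0178,0.0062,0.0253],[0,0,0]],
    [[0.0178,0.0062,0.0253],[0,0,0]],
    [[0.0125,0.0043,0.0177],[0,0,0]],
    [[0.0071,0.0025,0.0101],[0,0,0]],
    [[0,0,0],[0,0,0]],
    [[0,0,0],[0,0,0]],
    [[0,0,0],[0,0,0]],
  ],
)

```text
time: 10.4
tool_pos: [592.4, 270.3, 262.7]
tcp_rot: [-3.141, -0.955, 1.58]
contact_force: [-0.1, 0.2, -3.1]
grip_width: 29.5
finger_force: 30.0
```

```bash
python3 - <<'E'
from h import *
o=bot.get_obs();print(o['tool_pos'],o['tcp_rot'],o['contact_force'],o['moment'],o['joint_positions'].round(3),o['time'])
im=bot.capture("scene");b=bot.capture("top")
cv2.imwrite("pics/s3.png",im[:,:,::-1]);cv2.imwrite("pics/t3.png",b[:,:,::-1])
z=np.hstack([cv2.resize(im[40:300,360:560],None,fx=2,fy=2),cv2.resize(b[200:460,120:320],None,fx=2,fy=2)]);cv2.imwrite("pics/l3.png",z[:,:,::-1])
E
```

```text
[592.39155799 270.32351416 262.65763553] [-3.14144462 -0.95451872  1.5795975 ] [-0.05012341  0.24013507 -3.12686216] [-0.9189026  -0.13545737  0.00737995] [-0.111  0.557  1.461  0.963  1.408 -0.434] 10.4
```

View pics/l3.png

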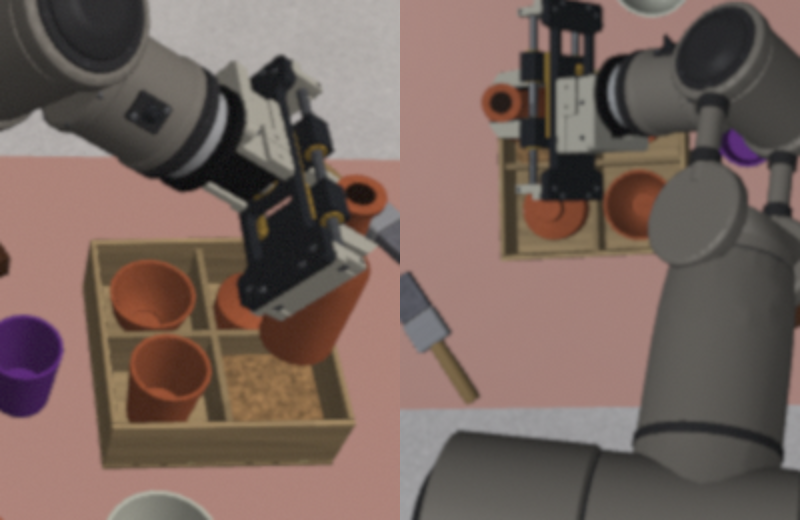

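The scene crop shows the lip at (362,197) and the foot at about (300,340). In the top crop the lip is at (502,102). I'll check uprightness numerically.

```bash
python3 - <<'E'
from h import *
S,T=Cam("scene"),Cam("top")
ls=(362/2+360,197/2+40);lt=((502-400)/2+120,102/2+200)
L=tri(S,ls,T,lt);print("lip",L)
for d in(0,-10,10,20): 
    a=np.radians(d);ft=L-175*np.array([0,np.sin(a),np.cos(a)])
    q=S.px(ft);print(d,"foot px crop",(q-(360,40))*2,"left/right",[((S.px(ft+[0,e,0])-(360,40))*2).round() for e in(-32,32)],[((S.px(ft+175*.5*np.array([0,np.sin(a),np.cos(a)])+[0,e,0])-(360,40))*2).round() for e in(-32,32)])
E
```

```text
lip [592.78984348 257.98118729 302.56558939]
0 foot px crop [294.32137329 336.52985827] left/right [array([257., 336.]), array([332., 337.])] [array([283., 272.]), array([365., 273.])]
-10 foot px crop [331.0255998  335.19514092] left/right [array([293., 335.]), array([369., 336.])] [array([303., 271.]), array([385., 272.])]
10 foot px crop [259.32258439 334.27820788] left/right [array([222., 334.]), array([297., 335.])] [array([264., 271.]), array([346., 272.])]
20 foot px crop [226.61041627 328.4565092 ] left/right [array([189., 328.]), array([265., 329.])] [array([247., 268.]), array([329., 268.])]
```

Upright within about 1°: lip at (593, 258, 303), so the foot is at z of about 128. I'll lower it to just above the highest possible cork.

Call:
servo_tool(
  deltas=[
    [[-0.005,0,0.0017],[0,0,0]],
    [[-0.0082,0,0.0058],[0,0,0]],
    [[-0.0122,0,0.0087],[0,0,0]],
    [[-0.0122,0,0.0087],[0,0,0]],
    [[-0.0082,0,0.0058],[0,0,0]],
    [[-0.0082,0,0.0058],[0,0,0]],
    [[-0.0041,0,0.0029],[0,0,0]],
    [[0,0,0],[0,0,0]],
    [[0,0,0],[0,0,0]],
  ],
)

```text
time: 11.62
tool_pos: [592.4, 269.7, 193.0]
tcp_rot: [3.14, -0.955, 1.582]
contact_force: [0.2, 0.4, -3.4]
grip_width: 29.1
finger_force: 30.0
```

Call:
servo_tool(
  deltas=[
    [[0,0,0],[0,0,0]],
    [[-0.0016,0,0.0012],[0,0,0]],
    [[-0.0016,0,0.0012],[0,0,0]],
    [[-0.0016,0,0.0012],[0,0,0]],
    [[0,0,0],[0,0,0]],
  ],
)

```text
time: 12.25
tool_pos: [592.1, 269.9, 186.2]
tcp_rot: [-3.141, -0.955, 1.58]
contact_force: [0.8, 0.0, -2.9]
grip_width: 29.4
finger_force: 30.0
```

Call:
servo_tool(
  deltas=[
    [[-0.0016,0,0.0012],[0,0,0]],
    [[-0.0016,0,0.0012],[0,0,0]],
    [[0,0,0],[0,0,0]],
  ],
)

```text
time: 12.62
tool_pos: [592.1, 270.0, 182.3]
tcp_rot: [-3.141, -0.955, 1.58]
contact_force: [-0.7, 1.1, -4.1]
grip_width: 29.1
finger_force: 30.0
```

Call:
servo_tool(
  deltas=[
    [[-0.0016,0,0.0012],[0,0,0]],
    [[-0.0008,0,0.0006],[0,0,0]],
    [[0,0,0],[0,0,0]],
  ],
)

```text
time: 13.0
tool_pos: [592.2, 270.1, 179.4]
tcp_rot: [-3.141, -0.955, 1.581]
contact_force: [0.1, 0.2, -2.5]
grip_width: 29.1
finger_force: 30.0
```

Call:
servo_tool(
  deltas=[
    [[-0.0012,0,0.0009],[0,0,0]],
    [[-0.0012,0,0.0009],[0,0,0]],
    [[0,0,0],[0,0,0]],
  ],
)

```text
time: 13.38
tool_pos: [592.2, 270.1, 176.4]
tcp_rot: [-3.141, -0.955, 1.58]
contact_force: [-0.2, -0.2, -3.0]
grip_width: 29.7
finger_force: 30.0
```

Call:
servo_tool(
  deltas=[
    [[-0.0016,0,0.0012],[0,0,0]],
    [[-0.0016,0,0.0012],[0,0,0]],
    [[0,0,0],[0,0,0]],
  ],
)

```text
time: 13.75
tool_pos: [592.1, 270.3, 172.3]
tcp_rot: [-3.141, -0.955, 1.58]
contact_force: [-0.0, -0.5, -3.8]
grip_width: 29.3
finger_force: 30.0
```

Call:
servo_tool(
  deltas=[
    [[-0.0016,0,0.0012],[0,0,0]],
    [[-0.0016,0,0.0012],[0,0,0]],
    [[0,0,0],[0,0,0]],
  ],
)

```text
time: 14.12
tool_pos: [592.3, 270.5, 168.6]
tcp_rot: [3.142, -0.955, 1.581]
contact_force: [-0.8, 0.0, -1.8]
grip_width: 29.6
finger_force: 30.0
```

Call:
servo_tool(
  deltas=[
    [[-0.0008,0,0.0006],[0,0,0]],
    [[0,0,0],[0,0,0]],
  ],
)

```text
time: 14.38
tool_pos: [592.3, 270.5, 167.8]
tcp_rot: [3.141, -0.955, 1.581]
contact_force: [-0.6, 1.1, -0.9]
grip_width: 29.4
finger_force: 30.0
```

Call:
servo_tool(
  deltas=[
    [[-0.0008,0,0.0006],[0,0,0]],
    [[0,0,0],[0,0,0]],
  ],
)

```text
time: 14.62
tool_pos: [592.3, 270.5, 166.8]
tcp_rot: [3.141, -0.955, 1.581]
contact_force: [-0.3, 0.3, 0.3]
grip_width: 29.2
finger_force: 30.0
```

The force has risen from -3.3 to +0.3 N, so the vase stands on the cork. One look before I let go.

```bash
python3 - <<'E'
from h import *
S=Cam("scene");im=bot.capture("scene");o=bot.get_obs();print(o['tool_pos'],o['contact_force'])
a=o['tool_pos'];L=np.array([592.8,258-1.5,207.]);z=cv2.resize(im[90:290,380:560],None,fx=3,fy=3)
for e in(-32,32):
  p=[tuple(((S.px(L+[0,e,h-207])-(380,90))*3).astype(int).tolist()) for h in(62,127)];print(p);cv2.line(z,p[0],p[1],(0,255,0),1)
cv2.imwrite("pics/p1.png",z[:,:,::-1])
E
```

```text
[592.27794559 270.53186027 166.80843741] [0.21654046 0.12112245 0.38765303]
[(296, 416), (322, 354)]
[(403, 418), (435, 356)]
```

View pics/p1.png

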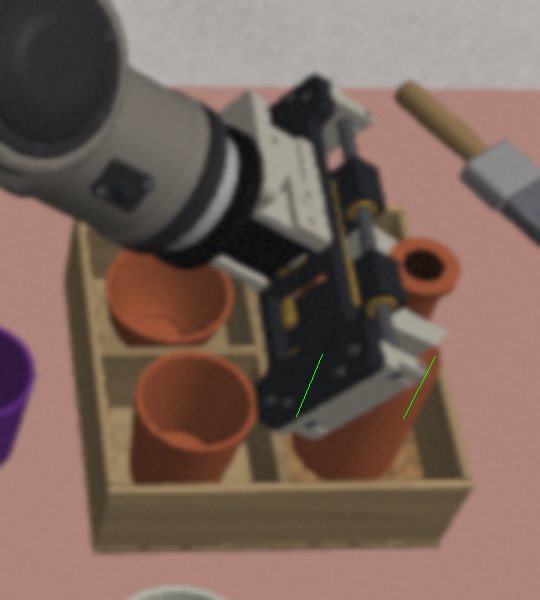

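The vase stands in the free place and its right edge is parallel to the drawn vertical at (403–435, 418–356), so it's upright. Letting go, then backing out along the fingers.

Call:
servo_tool(
  deltas=[
    [[0,0,0],[0,0,0]],
    [[0,0,0],[0,0,0]],
    [[0,0,0],[0,0,0]],
    [[0,0,0],[0,0,0]],
    [[0,0,0],[0,0,0]],
    [[0,0,0],[0,0,0]],
    [[0,0,0],[0,0,0]],
    [[0,0,0],[0,0,0]],
  ],
  fingers=1,
)

```text
time: 15.68
tool_pos: [592.2, 270.4, 166.5]
tcp_rot: [3.141, -0.955, 1.581]
contact_force: [0.1, 0.4, -0.5]
grip_width: 91.6
finger_force: 0.0
```

Call:
servo_tool(
  deltas=[
    [[0,0,-0.01],[0,0,0]],
    [[0,0,-0.015],[0,0,0]],
    [[0,0,-0.025],[0,0,0]],
    [[0,0,-0.03],[0,0,0]],
    [[0,0,-0.03],[0,0,0]],
    [[0,0,-0.03],[0,0,0]],
    [[0,0,-0.03],[0,0,0]],
    [[0,0,-0.02],[0,0,0]],
    [[0,0,0],[0,0,0]],
    [[0,0,0],[0,0,0]],
  ],
)

```text
time: 16.92
tool_pos: [593.5, 115.4, 276.1]
tcp_rot: [-3.141, -0.955, 1.58]
contact_force: [-0.4, 0.1, -0.6]
grip_width: 91.6
finger_force: 0.0
```

```bash
python3 - <<'E'
from h import *
o=bot.get_obs();print(o['tool_pos'],o['time'],o['contact_force'])
im=bot.capture("scene");b=bot.capture("top")
z=np.hstack([cv2.resize(im[90:350,360:560],None,fx=2,fy=2),cv2.resize(b[200:460,120:320],None,fx=2,fy=2)]);cv2.imwrite("pics/p2.png",z[:,:,::-1])
E
```

```text
[593.51100492 115.44170117 276.10431912] 16.925 [-0.38334257  0.12844485 -0.56474121]
```

View pics/p2.png

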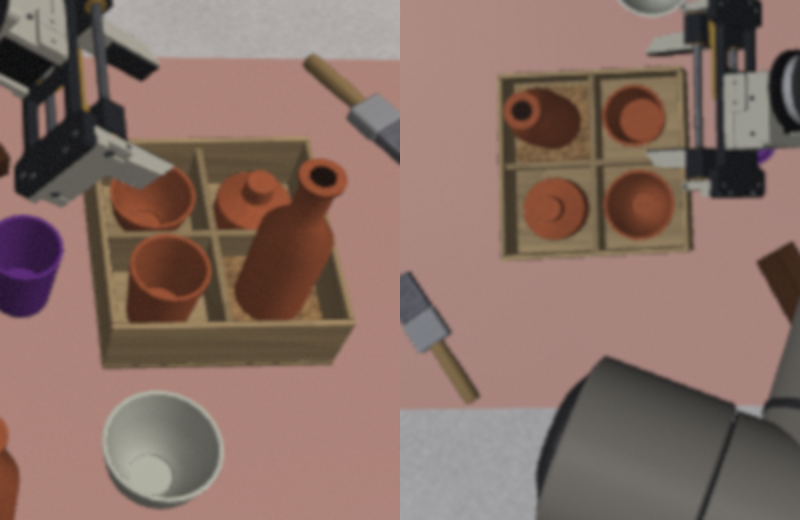

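The vase stands free and upright on the cork, with its lip at scene-crop (323,177) and its foot at about (275,300). The gripper is clear and the other pieces haven't moved, so I'm handing in.

```bash
python3 -c "
from plant import bot
print(bot.close_job())"
```

```text
the job is handed in; nothing more can be done
None
```

The reject vase stands upright, mouth up, on the cork in the free place of the crate; the job was handed in at about 17 s with the gripper clear and the other crate pieces where they were.

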